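# Unlatch the tower casting mould

## Task

The cast in the mould with the single round pouring hole has set. Undo the draw latch on top of that mould: take the lever by its cross bar, lift it up past centre and let it lie fully over on the other side, so that its hook drops free of the catch. Leave the other mould, the one with three oblong slots, latched.

Things in the scene. Friction and masses are not known exactly. Their poses are not given: they have to be found in the camera images.
- tower_mould: Fixed plywood block, 160 x 130 x 80 mm high, two halves; one round plaster-filled hole (42 mm) in its top at y=+28 mm. Origin: centre of underside; z up, x from lever half to catch half, yaw within 35 deg of world. Steel draw latch on top along x at y=-25. Shut, the lever points to -x and ends in the grip: dark round cross bar along y, 36 long, 14 thick, centre (-85,-25,112), 25 mm free under it.
- tower_lever (a joint): Its lever angle, rad; 0 shut, grows as the bar is lifted and swung over to +x. Pin along y at x=-20, z=96 mm (mould frame); bar centre at x=-20-67cos(q+0.241), z=96+67sin(q+0.241). Bar upright over the pin at 1.33, stop at 2.4. Free-turning, 0.1 kg, no spring: let go short of upright it falls back, at 1.8 it falls on to the stop. Pinched by its two ends the bar turns between the fingers.
- tower_hook_bar (a point): Middle of the cross wire at the tip of the hook, a wire loop 67 mm long pivoted on the tower mould's lever, which moves it. Latched: under the lip of the catch (which spans x=23..39 mm and stands 19 mm above the mould's top), at x=35, z=90 mm in the mould's frame. Lever fully over: forward and dropped, about x=49, z=84, free of the lip.
- brick_lever (a joint): Lever angle, rad, of the same latch on the other mould (same block and latch, but three oblong slots in its top instead of the round hole); 0 shut. To be left shut.
There are look-alikes about, which are no part of the job. Leave any purple look-alike of the tower_mould alone.

How it is judged (in metres and radians):
At the end, for the whole second after the job is handed in: The tower mould's lever rests fully over, within 0.2 rad of its stop (angle above 2.2, turning slower than 0.2 rad/s); its hook wire has come forward out from under the lip (x above 44 mm) and lies low (z below 91 mm in the mould's frame); the other mould's lever is shut (below 0.15) (value of joint tower_lever above 2.2 rad and velocity of joint tower_lever below 0.2 rad/s and x of tower_hook_bar in the frame of tower_mould above 0.044 m and z of tower_hook_bar in the frame of tower_mould below 0.091 m and value of joint brick_lever below 0.15 rad); the robot touches nothing.
It fails at once if the other mould's lever is lifted by more than 0.4 rad (value of joint brick_lever above 0.4 rad).
It also fails if it takes over 32 s, if anything falls off the work surface, if the arm or the gripper's body presses on something with over 40 N, if the wrist force passes 120 N, or if a joint passes its speed limit or range.

## Robot

A 6-joint arm with a two-finger parallel gripper is mounted at the origin on the work surface. World frame = base frame: x ahead of the robot, y to its left, z up, the work surface at z = 0. Lengths are in mm, angles in degrees, forces in N, time in s.
With the tool pointing down it reaches from about 350 to 850 mm from the base axis. Payload 8.1 kg.
Tool frame: the origin (TCP) lies on the centre line of the jaws, within the pads' length; the fingertips stand 8 mm ahead of it and the grasp point (between the pads) lies 11 mm behind it; x points along the fingers, z is the direction in which the jaws open and shut, and the axes are right-handed (so a half turn about x gives the same grasp; the last joint's range is limited). The gripper opens to 85 mm and grips with 20 to 120 N. Pads are 22 mm wide; open, the fingers measure 114 mm over their backs; the gripper's body (76 mm by 85 mm) begins 54 mm behind the grasp point. The pads swing forward as they close: fully open they stand 13 mm farther back than shut.
Start: joints at [-78.805, 7.471, 85.268, -0, 87.261, -4.893], TCP at [166.295, -576.499, 239.292] pointing down, gripper open.
Joint ranges: [-169.43, 169.43], [-51.17, 129.36], [1.28, 143.12], [-76.62, 256.62], [0, 156.53], [-152.29, 152.29]. Speed limits (degrees/s): [136.94, 136.94, 159.86, 180, 180, 180].

## Interface

Orientations are given as [roll, pitch, yaw] about the fixed x, y, z axes, in that order (R = Rz(yaw) Ry(pitch) Rx(roll)).
In Python, from bench import r, vision, order gives the robot as it stands. The module is installed in compiled form; this text tells all that it offers.
- The arm moves only by the shell command python3 -m jog 'ROWS' [FORCE]. ROWS is JSON, a list of rows, each a list of 3 entries, a list of its own where there are three numbers: the shift along the world's x, y, z in m, then the turn, a rotation vector about the world's x, y, z in rad, then the opening, from -1 (shut) to 1 (fully open). A call has 1 to 5 rows; each row is the pose to reach, as a shift and turn from the pose commanded when the call began; what a row does not reach only later rows make up. A row lasts 1/12 s, in which the tool goes at most 41.7 mm and 7.16 degrees, less where a joint would pass 70% of its speed; a pose out of reach is approached as far as the arm can. A call with a gripper value outside its range is refused whole. The fingers move at their own pace and stop on an object; FORCE is the grip in N (left out, the last holds). Time passes only in rows, so rows that repeat a pose let the fingers close. It gives the time, the measured TCP pose, the force and the opening at its end, in the units of the state.
- r.sense(): the state, without advancing time (a new reading comes with each control period).
- vision.snapshot(name): name is "scene" or "top"; returns the picture (480x640x3 uint8, red, green, blue); there is no depth.
- vision.camera_model(name): a dict with "fov_y" (degrees; the focal length in pixels is half the picture's height over the tangent of half this angle, whatever the lens; pixels are square), "cx", "cy" (the principal point, pixels), "world_to_cam" (4x4, takes a point from world to camera coordinates). Camera axes: x right, y down, z forward; pixel columns grow to the right and rows downward; lengths in mm; the calibration is good to about 2 mm. A picture is of the moment at which its call begins. camera_model takes no time and is no camera call.
- order.hand_in(): hands the job in, once; it reports no verdict.
The state is a dict: "time": time; "joint_pos": joint angles; "qd": joint speeds; "joint_efforts": joint torques, N m; "tool_pos": TCP position; "tcp_rot": TCP orientation; "ft_force": force on the tool from outside, world axes, zero at the start; "wrist_torque": the same for the moment, N m; "finger_gap": finger opening in mm.
Only numpy, scipy, OpenCV 4.12 (cv2) and the standard library are available. Lean on these libraries where they do the work, as an engineer would, in place of code of your own. Each camera call takes 0.05 s, during which the arm holds its last target.

## Working session

There is one attempt and no reset: what is moved stays moved. The work goes in short steps, Python scripts to look and compute and a shell command to move; the robot and the scene stay as the last step left them, time stands still between calls to the robot, and variables do not carry over. Pictures are saved under pics/ and viewed, and the job is handed in when it is done.

```bash
mkdir -p pics
python3 - <<'E'
from bench import r,vision
import cv2
for n in("scene","top"):
    cv2.imwrite(f"pics/{n}0.png",vision.snapshot(n)[:,:,::-1])
    print(n,vision.camera_model(n))
print(r.sense())
E
```

```text
scene {'fov_y': 54.42756057552512, 'cx': 318.49837261875973, 'cy': 246.93370364925838, 'world_to_cam': array([[ 6.76943500e-01,  7.36029694e-01, -2.79049666e-03,
        -4.53913061e+02],
       [ 5.72511905e-01, -5.28927543e-01, -6.26470887e-01,
        -1.15840574e+02],
       [-4.62577146e-01,  4.22487803e-01, -7.79439825e-01,
         1.44775412e+03],
       [ 0.00000000e+00,  0.00000000e+00,  0.00000000e+00,
         1.00000000e+00]])}
top {'fov_y': 46.349292050591146, 'cx': 322.76474778800025, 'cy': 237.8824642716168, 'world_to_cam': array([[ 1.61778893e-02, -9.99850373e-01,  6.12436464e-03,
         1.85355257e+02],
       [-9.95510587e-01, -1.66783579e-02, -9.31692155e-02,
         4.98859743e+02],
       [ 9.32574192e-02, -4.58958859e-03, -9.95631453e-01,
         1.43602211e+03],
       [ 0.00000000e+00,  0.00000000e+00,  0.00000000e+00,
         1.00000000e+00]])}
{'time': 0.1, 'joint_pos': array([-7.88046538e+01,  7.51171012e+00,  8.53251775e+01,  1.16467332e-03,
        8.72605176e+01, -4.89153531e+00]), 'qd': array([ 0.02278171, -0.2049205 , -0.16785409, -0.03620179, -0.08804671,
        0.01729859]), 'joint_efforts': array([ 4.06412428e-04, -5.70953393e+01, -5.01940763e+01, -2.73557953e-04,
        8.19682115e-03,  1.81560017e-05]), 'tool_pos': array([ 166.20499141, -576.00993217,  238.31913517]), 'tcp_rot': array([174.42425158,  89.9025878 , 100.51107643]), 'ft_force': array([ 0.00507657,  0.13328227, -0.4851565 ]), 'wrist_torque': array([-0.00737054, -0.03244098,  0.00219719]), 'finger_gap': 85.19336339242535}
```

View pics/scene0.png

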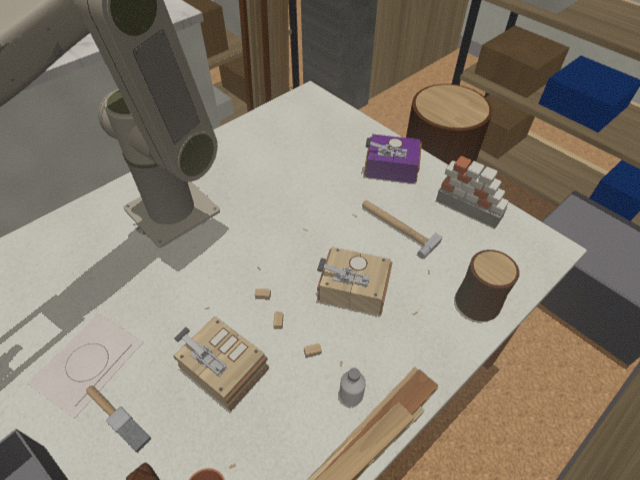

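View pics/top0.png

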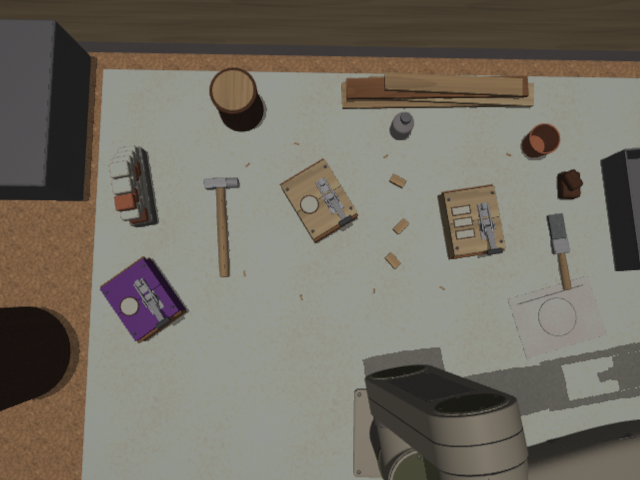

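Candidates in the top view are the plywood mould with one round hole (319,200), the plywood mould with three slots (473,222), which stays latched, and the purple look-alike with a round hole (143,300), which I leave alone. I choose the one at (319,200) and check it in a close crop.

Run:
```python
import cv2
a=cv2.imread("pics/top0.png")[150:250,270:370];b=cv2.imread("pics/scene0.png")[235:325,305:405]
a=cv2.resize(a,(400,400),interpolation=2);b=cv2.resize(b,(400,360),interpolation=2)
b=cv2.copyMakeBorder(b,0,40,0,0,0)
cv2.imwrite("pics/crop0.png",cv2.hconcat([a,b]))
```

```text
(no output)
```

View pics/crop0.png

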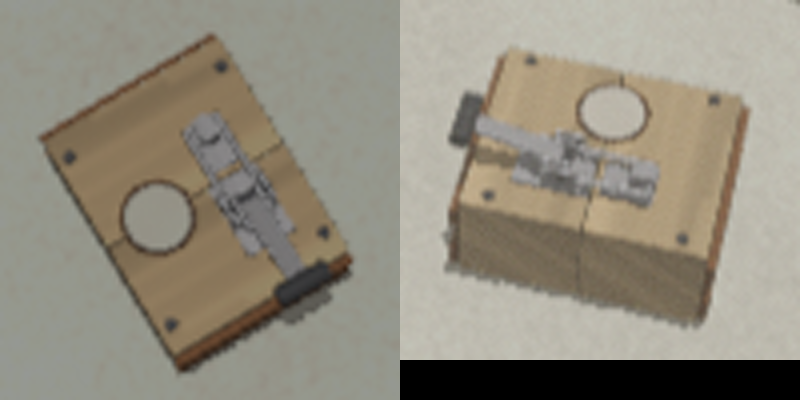

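The crop shows the single round hole (top px ~(309,204)), the latch, and the dark bar at (~346,221), on the robot's side. The same bar is at ~(421,265) in the scene view. Next I measure.

```bash
cat > h.py <<'E'
import numpy as np,cv2
from bench import r,vision
def ray(n,u,v):
    c=vision.camera_model(n);f=240/np.tan(np.radians(c["fov_y"]/2));T=c["world_to_cam"];R=T[:3,:3]
    d=R.T@np.array([(u-c["cx"])/f,(v-c["cy"])/f,1.]);return -R.T@T[:3,3],d/np.linalg.norm(d)
def plane(n,u,v,z):
    o,d=ray(n,u,v);return o+d*(z-o[2])/d[2]
def tri(p,q):
    o1,d1=ray("top",*p);o2,d2=ray("scene",*q)
    s=np.linalg.lstsq(np.c_[d1,-d2],o2-o1,rcond=None)[0]
    a=o1+s[0]*d1;b=o2+s[1]*d2;return (a+b)/2,np.linalg.norm(a-b)
def proj(n,P):
    c=vision.camera_model(n);f=240/np.tan(np.radians(c["fov_y"]/2));T=c["world_to_cam"]
    p=T[:3,:3]@P+T[:3,3];return np.array([c["cx"]+f*p[0]/p[2],c["cy"]+f*p[1]/p[2]])
E
python3 - <<'E'
from h import *
def dark(n,x0,y0,x1,y1,t):
    im=cv2.imread(f"pics/{n}0.png")[y0:y1,x0:x1]
    m=(im.max(2)<t).astype(np.uint8)
    k,l,s,c=cv2.connectedComponentsWithStats(m)
    out=[]
    for i in range(1,k):
        if s[i,4]>15:
            cn=cv2.findContours((l==i).astype(np.uint8),0,1)[0][0]
            print(n,t,s[i,4],c[i]+[x0,y0],cv2.minAreaRect(cn)[1:]); out.append((s[i,4],c[i]+[x0,y0]))
    return max(out,key=lambda a:a[0])[1]
for t in(60,75,85):
    a=dark("top",335,210,360,235,t);b=dark("scene",312,250,330,275,t)
    print(tri(a,b))
def hole(n,x0,y0,x1,y1):
    im=cv2.imread(f"pics/{n}0.png")[y0:y1,x0:x1];hsv=cv2.cvtColor(im,cv2.COLOR_BGR2HSV)
    m=((hsv[...,1]<50)&(hsv[...,2]>130)).astype(np.uint8)
    k,l,s,c=cv2.connectedComponentsWithStats(m);i=1+np.argmax(s[1:,4]);print(n,s[i],c[i]+[x0,y0]);return c[i]+[x0,y0]
a=hole("top",295,190,322,218);b=hole("scene",346,252,372,274)
print(plane("top",*a,80),plane("scene",*b,80),tri(a,b))
# screws (near top crop) and corners of the top face
for u,v in[(221,66),(69,157),(171,324),(323,232)]:print("screw",plane("top",270+u/4-.4,150+v/4-.4,80).round(1))
for u,v in[(213,40),(44,138),(180,357),(348,258)]:print("corner",plane("top",270+u/4-.4,150+v/4-.4,80).round(1))
E
```

```text
top 60 85 [345.88235294 220.81176471] ((5.487954616546631, 16.120866775512695), 59.03623962402344)Traceback (most recent call last):
  File "<stdin>", line 13, in <module>
  File "<stdin>", line 11, in dark
ValueError: max() iterable argument is empty
```

Run:
```python
from h import *
def dark(n,x0,y0,x1,y1,t):
    im=cv2.imread(f"pics/{n}0.png")[y0:y1,x0:x1]
    m=(im.max(2)<t).astype(np.uint8)
    k,l,s,c=cv2.connectedComponentsWithStats(m)
    i=1+np.argmax(s[1:,4]);cn=cv2.findContours((l==i).astype(np.uint8),0,1)[0][0]
    print(n,t,s[i,4],c[i]+[x0,y0],cv2.minAreaRect(cn)[1:]);return c[i]+[x0,y0]
for t,t2 in((60,75),(60,85),(60,95)):
    a=dark("top",335,210,360,235,t);b=dark("scene",312,250,330,275,t2)
    print(tri(a,b))
def hole(n,x0,y0,x1,y1):
    im=cv2.imread(f"pics/{n}0.png")[y0:y1,x0:x1];hsv=cv2.cvtColor(im,cv2.COLOR_BGR2HSV)
    m=((hsv[...,1]<50)&(hsv[...,2]>130)).astype(np.uint8)
    k,l,s,c=cv2.connectedComponentsWithStats(m);i=1+np.argmax(s[1:,4]);print(n,s[i],c[i]+[x0,y0]);return c[i]+[x0,y0]
a=hole("top",295,190,322,218);b=hole("scene",346,252,372,274)
print(plane("top",*a,80),plane("scene",*b,80),tri(a,b))
for u,v in[(221,66),(69,157),(171,324),(323,232)]:print("screw",plane("top",270+u/4-.4,150+v/4-.4,80).round(1))
for u,v in[(213,40),(44,138),(180,357),(348,258)]:print("corner",plane("top",270+u/4-.4,150+v/4-.4,80).round(1))
```

```text
top 60 85 [345.88235294 220.81176471] ((5.487954616546631, 16.120866775512695), 59.03623962402344)Traceback (most recent call last):
  File "<stdin>", line 9, in <module>
  File "<stdin>", line 6, in dark
    return _wrapfunc(a, 'argmax', axis=axis, out=out, **kwds)
    return bound(*args, **kwds)
ValueError: attempt to get argmax of an empty sequence
```

Run:
```python
from h import *
im=cv2.imread("pics/scene0.png");print(im[256:276,314:330].max(2))
def dark(n,x0,y0,x1,y1,t):
    im=cv2.imread(f"pics/{n}0.png")[y0:y1,x0:x1]
    m=(im.max(2)<t).astype(np.uint8)
    k,l,s,c=cv2.connectedComponentsWithStats(m)
    i=1+np.argmax(s[1:,4]);cn=cv2.findContours((l==i).astype(np.uint8),0,1)[0][0]
    print(n,t,s[i,4],c[i]+[x0,y0],cv2.minAreaRect(cn)[1:]);return c[i]+[x0,y0]
for t,t2 in((60,110),(60,100)):
    a=dark("top",335,210,360,235,t);b=dark("scene",312,250,327,275,t2)
    print(tri(a,b))
def hole(n,x0,y0,x1,y1):
    im=cv2.imread(f"pics/{n}0.png")[y0:y1,x0:x1];hsv=cv2.cvtColor(im,cv2.COLOR_BGR2HSV)
    m=((hsv[...,1]<50)&(hsv[...,2]>130)).astype(np.uint8)
    k,l,s,c=cv2.connectedComponentsWithStats(m);i=1+np.argmax(s[1:,4]);print(n,s[i],c[i]+[x0,y0]);return c[i]+[x0,y0]
a=hole("top",295,190,322,218);b=hole("scene",346,252,372,274)
print(plane("top",*a,80),plane("scene",*b,80),tri(a,b))
for u,v in[(221,66),(69,157),(171,324),(323,232)]:print("screw",plane("top",270+u/4-.4,150+v/4-.4,80).round(1))
for u,v in[(213,40),(44,138),(180,357),(348,258)]:print("corner",plane("top",270+u/4-.4,150+v/4-.4,80).round(1))
```

```text
[[188 186 187 190 188 189 190 191 191 190 188 190 186 151 131 165]
 [191 190 191 191 189 188 188 169 169 178 181 190 182 141 136 175]
 [192 188 190 188 192 191 174 124 125 141 142 164 164 138 150 178]
 [191 189 190 188 191 188 142  92  91  94 100 119 151 129 165 175]
 [189 187 186 191 192 188 113  88  92  91  85  96 141 133 176 178]
 [186 188 189 188 190 174 103  91  91  93  92 109 134 146 174 178]
 [186 188 189 189 189 143  96  94  98  91  90 118 128 163 177 178]
 [187 188 191 191 187 111  94  95  97  90  97 136 135 162 180 182]
 [186 187 188 189 177 104  88  93  90  89 125 152 152 156 174 181]
 [186 188 186 189 141  93  93  95  89  93 151 163 158 159 161 170]
 [184 188 190 187 114  87  92  97  89  98 158 160 159 161 158 158]
 [188 188 191 174 101  95  94  95  85 104 149 161 160 159 157 160]
 [188 187 186 142  93  91  93  90  87 111 122 144 147 150 161 160]
 [187 189 186 109  75  80  80  82  90 123 129 162 169 161 148 140]
 [187 187 187 127  83  77  76  79  95 118 143 182 184 180 168 146]
 [188 189 191 170 141 121 101 112 105  99 132 157 163 166 184 173]
 [187 190 188 190 178 173 16
[... 597 characters left out ...]
2695), 59.03623962402344)
scene 100 56 [321.28571429 264.83928571] ((5.4560065269470215, 11.806440353393555), 10.30484676361084)
(array([530.5997552 , 138.22428062, 111.36008398]), np.float64(0.6245801579994227))
top [  6   7  16  15 190] [308.86842105 203.86842105]
scene [  4   4  16  14 177] [357.78531073 262.67231638]
[575.63537543 230.11594767  80.        ] [573.1679327  229.04121101  80.        ] (array([574.59416338, 229.17993081,  81.45201504]), np.float64(2.4205476190274555))
screw [672.8 191.5  80. ]
screw [612.9 286.3  80. ]
screw [508.2 220.2  80. ]
screw [568.  125.7  80. ]
corner [689.5 196.8  80. ]
corner [624.7 302.3  80. ]
corner [487.6 214.2  80. ]
corner [551.7 109.9  80. ]
```

Run:
```python
from h import *
from scipy.spatial.transform import Rotation as Ro
s=r.sense();R=Ro.from_euler("xyz",s["tcp_rot"],degrees=True).as_matrix();print(R.round(3),s["time"])
z=R[:,2];a=np.degrees(np.arctan2(z[1],z[0]));d=(32.3+90-a+90)%180-90
print("jaw az",a,"turn",d,np.radians(d))
# choice check: expected features from O,yaw
O=np.array([589.5,205.3,0]);Y=Ro.from_euler("z",32.3,degrees=True).as_matrix()
for nm,p in dict(hole=(0,28,80),bar=(-85,-25,112),q13=(-20,-25,163),end=(38.8,-25,128)).items():
    P=O+Y@np.array(p,float);print(nm,P.round(1),proj("top",P).round(1),proj("scene",P).round(1))
```

```text
[[-0.     0.961  0.277]
 [ 0.002  0.277 -0.961]
 [-1.     0.    -0.002]] 0.1
jaw az -73.91316713826714 turn 16.213167138267124 0.28297314873890805
hole [574.5 229.   80. ] [309.3 204.3] [358.1 263. ]
bar [531.  138.7 112. ] [345.6 220.5] [321.4 264.7]
q13 [586.  173.5 163. ] [332.2 194.6] [347.6 257.6]
end [635.7 204.9 128. ] [319.3 176.7] [370.4 271.3]
```

```bash
python3 -m jog '[[[0.018,0.0355,0],[0,0,0.014],1],[[0.036,0.071,0],[0,0,0.028],1],[[0.054,0.1065,0],[0,0,0.042],1],[[0.072,0.142,0],[0,0,0.056],1],[[0.09,0.178,0],[0,0,0.07],1]]' 40
python3 -m jog '[[[0.018,0.0355,0],[0,0,0.014],1],[[0.036,0.071,0],[0,0,0.028],1],[[0.054,0.1065,0],[0,0,0.042],1],[[0.072,0.142,0],[0,0,0.056],1],[[0.09,0.178,0],[0,0,0.07],1]]'
python3 -m jog '[[[0.018,0.0355,0],[0,0,0.014],1],[[0.036,0.071,0],[0,0,0.028],1],[[0.054,0.1065,0],[0,0,0.042],1],[[0.072,0.142,0],[0,0,0.056],1],[[0.09,0.178,0],[0,0,0.07],1]]'
python3 -m jog '[[[0.018,0.0355,0],[0,0,0.014],1],[[0.036,0.071,0],[0,0,0.028],1],[[0.054,0.1065,0],[0,0,0.042],1],[[0.072,0.142,0],[0,0,0.056],1],[[0.09,0.178,0],[0,0,0.07],1]]'
```

```text
time: 0.52
tool_pos: [256.5, -396.6, 238.6]
tcp_rot: [176.6, 89.9, 106.7]
ft_force: [0.9, -0.6, -0.0]
finger_gap: 85.6
time: 0.93
tool_pos: [346.5, -218.6, 239.0]
tcp_rot: [164.2, 90.0, 98.3]
ft_force: [1.9, 0.8, 0.7]
finger_gap: 85.3
time: 1.35
tool_pos: [436.6, -40.5, 239.2]
tcp_rot: [15.7, 90.0, -46.2]
ft_force: [1.1, -1.0, 0.5]
finger_gap: 85.4
time: 1.77
tool_pos: [526.6, 137.6, 238.8]
tcp_rot: [-100.4, 90.0, -158.2]
ft_force: [0.2, -0.9, 1.2]
finger_gap: 85.4
```

```bash
python3 -m jog '[[[0.0044,0.0011,-0.025],[0,0,0.003],1],[[0.0044,0.0011,-0.055],[0,0,0.003],1],[[0.0044,0.0011,-0.085],[0,0,0.003],1],[[0.0044,0.0011,-0.09],[0,0,0.003],0.4],[[0.0044,0.0011,-0.09],[0,0,0.003],0.4]]'
python3 - <<'E'
from h import *
from scipy.spatial.transform import Rotation as Ro
a=vision.snapshot("top")[:,:,::-1];b=vision.snapshot("scene")[:,:,::-1]
cv2.imwrite("pics/t1.png",cv2.hconcat([cv2.resize(a[150:270,270:390],(400,400)),cv2.resize(b[200:320,270:390],(400,400))]))
s=r.sense();R=Ro.from_euler("xyz",s["tcp_rot"],degrees=True).as_matrix();print(R.round(3),s["tool_pos"],s["finger_gap"])
E
```

```text
time: 2.18
tool_pos: [528.3, 136.3, 146.3]
tcp_rot: [-113.0, 89.6, -170.7]
ft_force: [-0.5, -1.2, -0.0]
finger_gap: 64.0
[[ 0.001  0.845  0.534]
 [ 0.     0.534 -0.845]
 [-1.     0.001  0.   ]] [531.19679397 136.54178246 150.64164653] 59.469035704786194
```

View pics/t1.png

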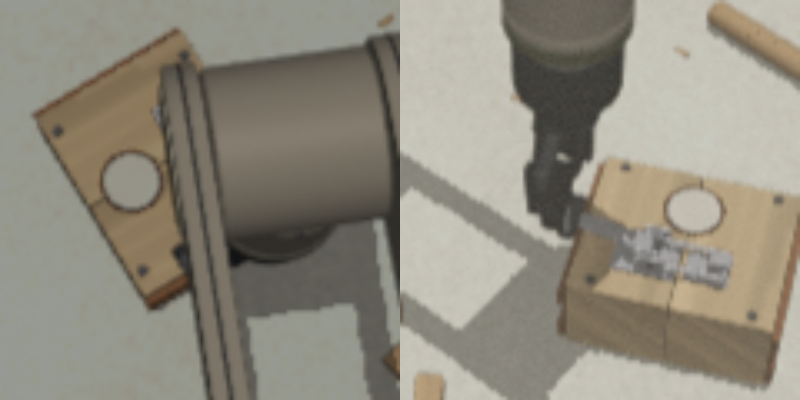

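The scene half shows the jaws over the bar (crop ~(560,215)), and the mould hasn't moved. The jaw axis is right. TCP y reads about 2 mm low, so I correct it on the way down.

```bash
python3 -m jog '[[[0,0.001,-0.01],[0,0,0],0.4],[[0,0.001,-0.025],[0,0,0],0.4],[[0,0.001,-0.04],[0,0,0],0.4],[[0,0.001,-0.05],[0,0,0],0.4],[[0,0.001,-0.05],[0,0,0],0.4]]'
python3 - <<'E'
from h import *
a=vision.snapshot("top")[:,:,::-1];b=vision.snapshot("scene")[:,:,::-1]
cv2.imwrite("pics/t2.png",cv2.hconcat([cv2.resize(a[150:270,270:390],(400,400)),cv2.resize(b[220:300,290:370],(400,400))]))
s=r.sense();print(s["tool_pos"],s["finger_gap"],s["ft_force"])
E
```

```text
time: 2.7
tool_pos: [529.8, 137.3, 97.8]
tcp_rot: [-114.1, 89.9, -171.8]
ft_force: [-0.7, 0.2, 0.6]
finger_gap: 59.7
[530.99264754 137.5714301   99.87104148] 59.64325788613968 [ 0.58147741 -0.41854084 -0.3202863 ]
```

View pics/t2.png

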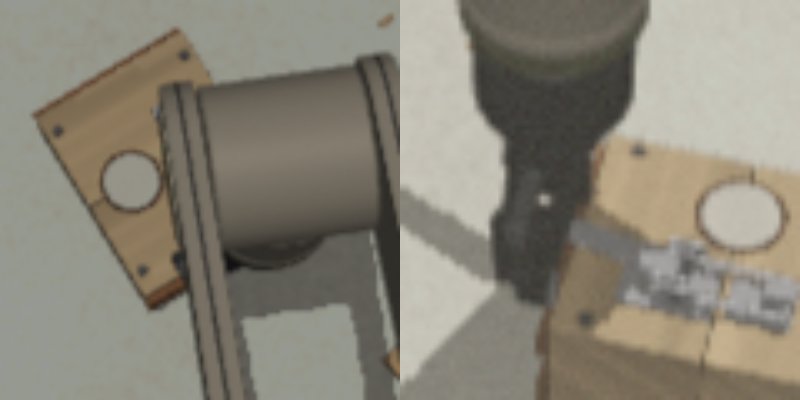

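The fingers straddle the bar, and no contact force shows. I close gently.

```bash
python3 -m jog '[[[0,0,0],[0,0,0],-0.1],[[0,0,0],[0,0,0],-0.3],[[0,0,0],[0,0,0],-0.5],[[0,0,0],[0,0,0],-0.5],[[0,0,0],[0,0,0],-0.5]]' 30
python3 -m jog '[[[0,0,0],[0,0,0],-0.5],[[0,0,0],[0,0,0],-0.5],[[0,0,0],[0,0,0],-0.5]]'
python3 - <<'E'
from h import *
from math import *
q0=0.241
c,s_=cos(radians(32.3)),sin(radians(32.3))
s=r.sense();print(s["tool_pos"],s["ft_force"])
for q in [0,.2,.4,.6,.8,1,1.2,1.4,1.6,1.8,2.0,2.2,2.35]:
    dx=-67*cos(q+q0)+67*cos(q0);dz=67*sin(q+q0)-67*sin(q0)
    print(q,round(c*dx,1),round(s_*dx,1),round(dz,1))
E
```

```text
time: 3.22
tool_pos: [530.1, 140.3, 101.3]
tcp_rot: [159.5, 89.8, 101.8]
ft_force: [-10.8, 10.3, 11.9]
finger_gap: 35.3
time: 3.47
tool_pos: [530.0, 140.3, 101.3]
tcp_rot: [160.4, 89.8, 102.7]
ft_force: [-12.1, 10.6, 11.2]
finger_gap: 35.8
[530.00946797 140.25955948 101.29180503] [-12.06692236  10.59577107  11.15050874]
0 0.0 0.0 0.0
0.2 3.8 2.4 12.6
0.4 9.6 6.1 24.1
0.6 17.2 10.9 33.9
0.8 26.4 16.7 41.8
1 36.7 23.2 47.4
1.2 47.7 30.1 50.4
1.4 59.0 37.3 50.8
1.6 70.1 44.3 48.6
1.8 80.7 51.0 43.7
2.0 90.2 57.0 36.5
2.2 98.3 62.1 27.2
2.35 103.3 65.3 19.1
```

The gap of 35.8 mm matches the 36 mm bar. I re-centre by about 2 mm along the jaw axis and follow the arc.

```bash
python3 -m jog '[[[0.000,0.003,0.0065],[0,0,0],-0.5],[[0.0026,0.0044,0.013],[0,0,0],-0.5],[[0.0052,0.006,0.019],[0,0,0],-0.5],[[0.0084,0.008,0.0245],[0,0,0],-0.5],[[0.012,0.0103,0.0295],[0,0,0],-0.5]]'
python3 - <<'E'
from h import *
b=vision.snapshot("scene")[:,:,::-1]
cv2.imwrite("pics/t3.png",cv2.resize(b[220:320,290:410],(600,500)))
s=r.sense();print(s["tool_pos"],s["finger_gap"],s["ft_force"])
E
```

```text
time: 3.88
tool_pos: [542.1, 148.1, 129.1]
tcp_rot: [-120.4, 89.9, -178.1]
ft_force: [-5.2, 2.9, -2.7]
finger_gap: 35.1
[543.19953106 148.64767879 130.29724056] 35.31672527705803 [-8.17047541  2.1469857  -0.0805857 ]
```

View pics/t3.png

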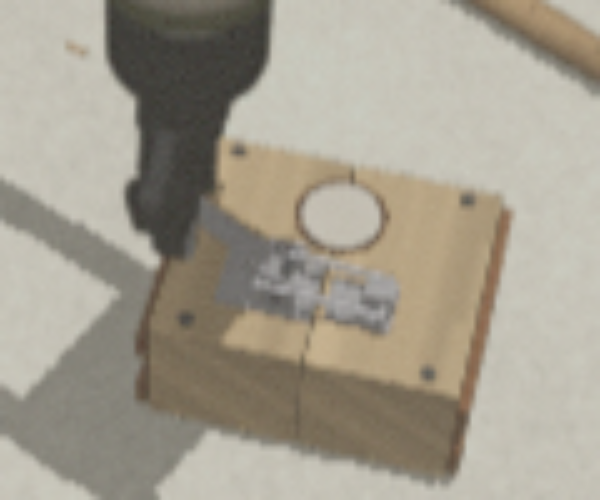

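The lever has risen with the jaws, and the forces are small. I continue along the arc.

```bash
python3 -m jog '[[[0.004,0.0026,0.0047],[0,0,0],-0.5],[[0.0084,0.0054,0.0089],[0,0,0],-0.5],[[0.0132,0.0084,0.0126],[0,0,0],-0.5],[[0.0183,0.0116,0.0156],[0,0,0],-0.5],[[0.0235,0.0149,0.0182],[0,0,0],-0.5]]'
python3 -m jog '[[[0.0055,0.0035,0.0017],[0,0,0],-0.5],[[0.011,0.0069,0.003],[0,0,0],-0.5],[[0.0167,0.0106,0.0035],[0,0,0],-0.5],[[0.0223,0.0141,0.0034],[0,0,0],-0.5],[[0.0279,0.0177,0.0025],[0,0,0],-0.5]]'
```

```text
time: 4.35
tool_pos: [566.0, 163.0, 147.6]
tcp_rot: [-121.4, 89.9, -179.1]
ft_force: [-6.1, 1.8, -0.9]
finger_gap: 35.7
time: 4.77
tool_pos: [594.8, 181.2, 151.1]
tcp_rot: [102.9, 89.9, 45.2]
ft_force: [-3.8, 2.2, 4.4]
finger_gap: 35.1
```

```bash
python3 -m jog '[[[0.0082,0.0051,-0.0023],[0,0,0],-0.5],[[0.0161,0.0101,-0.0062],[0,0,0],-0.5],[[0.0233,0.0147,-0.0114],[0,0,0],-0.5],[[0.0298,0.0188,-0.0178],[0,0,0],-0.5],[[0.0337,0.0212,-0.0227],[0,0,0],-0.5]]'
python3 - <<'E'
from h import *
b=vision.snapshot("scene")[:,:,::-1]
cv2.imwrite("pics/t4.png",cv2.resize(b[200:320,290:430],(700,600)))
s=r.sense();print(s["tool_pos"],s["finger_gap"],s["ft_force"])
E
```

```text
time: 5.18
tool_pos: [630.2, 203.4, 129.2]
tcp_rot: [84.9, 89.7, 27.2]
ft_force: [-1.9, 5.2, 6.5]
finger_gap: 35.2
[630.62564852 203.64474112 128.45205087] 35.03096013696592 [1.87548501 6.66745643 5.63710846]
```

View pics/t4.png

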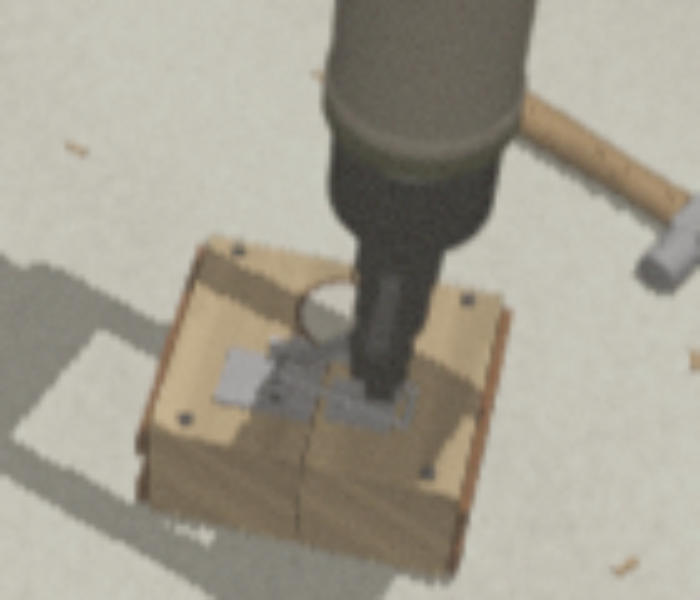

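The lever is over the catch side, still held. I take it on to about 2.35, open, and withdraw upward.

```bash
python3 -m jog '[[[0.0025,0.0016,-0.004],[0,0,0],-0.5],[[0.005,0.0032,-0.0078],[0,0,0],-0.5],[[0.005,0.0032,-0.0078],[0,0,0],-0.5],[[0.005,0.0032,-0.0078],[0,0,0],-0.2],[[0.005,0.0032,-0.0078],[0,0,0],0.2]]'
python3 -m jog '[[[0,0,0],[0,0,0],0.5],[[0,0,0],[0,0,0],0.5],[[0,0,0],[0,0,0],0.5],[[0,0,0.01],[0,0,0],0.5],[[0,0,0.03],[0,0,0],0.5]]'
python3 -m jog '[[[0,0,0.03],[0,0,0],0.5],[[0,0,0.06],[0,0,0],0.5],[[-0.02,0,0.09],[0,0,0],0.5],[[-0.05,-0.02,0.1],[0,0,0],0.5],[[-0.08,-0.05,0.1],[0,0,0],0.5]]'
python3 -m jog '[[[-0.02,-0.035,0],[0,0,0],0.5],[[-0.04,-0.07,0],[0,0,0],0.5],[[-0.06,-0.105,0],[0,0,0],0.5],[[-0.08,-0.14,0],[0,0,0],0.5],[[-0.09,-0.17,0],[0,0,0],0.5]]'
python3 - <<'E'
from h import *
a=vision.snapshot("top")[:,:,::-1];b=vision.snapshot("scene")[:,:,::-1]
cv2.imwrite("pics/t5.png",cv2.hconcat([cv2.resize(a[150:250,270:370],(400,400)),cv2.resize(b[235:325,305:405],(400,400))]))
cv2.imwrite("pics/t5full.png",b);cv2.imwrite("pics/t5top.png",a)
s=r.sense();print(s["tool_pos"],s["finger_gap"],s["ft_force"],s["time"])
E
```

```text
time: 5.65
tool_pos: [634.5, 205.4, 120.9]
tcp_rot: [68.7, 89.8, 11.0]
ft_force: [-0.8, -0.7, 1.5]
finger_gap: 46.2
time: 6.07
tool_pos: [630.7, 204.1, 146.2]
tcp_rot: [-107.0, 89.7, -164.8]
ft_force: [0.1, -0.6, -0.8]
finger_gap: 64.2
time: 6.48
tool_pos: [554.6, 156.9, 254.3]
tcp_rot: [72.3, 89.5, 14.7]
ft_force: [0.4, -1.7, 0.4]
finger_gap: 64.2
time: 6.9
tool_pos: [461.4, -16.3, 249.9]
tcp_rot: [10.7, 89.9, -47.0]
ft_force: [0.2, -0.7, 0.0]
finger_gap: 64.3
[462.08839678 -18.31547841 250.12864513] 63.912207144835946 [ 0.18752424  0.19365911 -0.10110859] 7.0
```

View pics/t5.png

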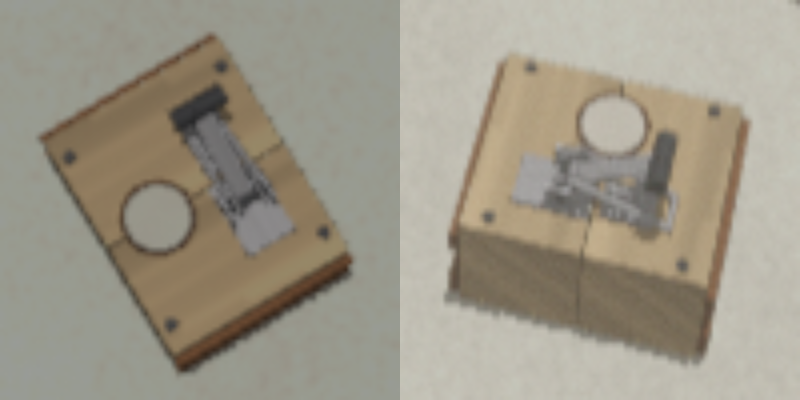

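View pics/t5full.png

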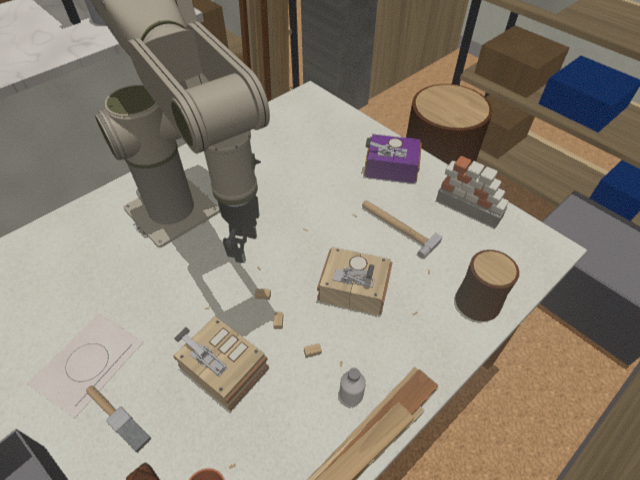

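The lever lies over on the catch side. Its bar is at top (319.6,176.8) and scene (370.5,271.5), against (319.3,176.7) and (370.4,271.3) predicted at the stop. Now the hook wire and the other lever.

Run:
```python
from h import *
from scipy.spatial.transform import Rotation as Ro
O=np.array([589.5,205.3,0]);Y=Ro.from_euler("z",32.3,degrees=True).as_matrix()
b=cv2.imread("pics/t5full.png");K=10;x0,y0=345,250
c=cv2.resize(b[y0:y0+50,x0:x0+50],None,fx=K,fy=K,interpolation=cv2.INTER_NEAREST)
for p,col in [((49,-25,84),(0,0,255)),((35,-25,90),(255,0,0)),((40,-25,100),(0,255,0))]:
    u=proj("scene",O+Y@np.array(p,float));print(p,u.round(1));q=((u-[x0,y0]+.5)*K).astype(int)
    cv2.circle(c,tuple(int(v) for v in q),6,col,1)
cv2.imwrite("pics/t6.png",c)
a=cv2.imread("pics/top0.png");t=cv2.imread("pics/t5top.png")
cv2.imwrite("pics/t7.png",cv2.hconcat([cv2.resize(i[175:265,430:520],(400,400)) for i in(a,t)]))
```

```text
(49, -25, 84) [372.9 282.4]
(35, -25, 90) [367.6 279.8]
(40, -25, 100) [369.9 278. ]
```

View pics/t6.png

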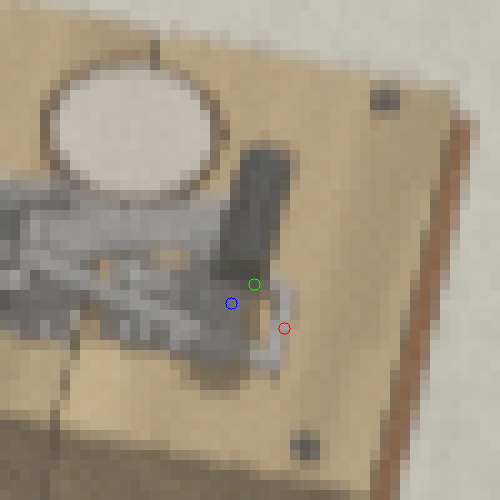

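View pics/t7.png

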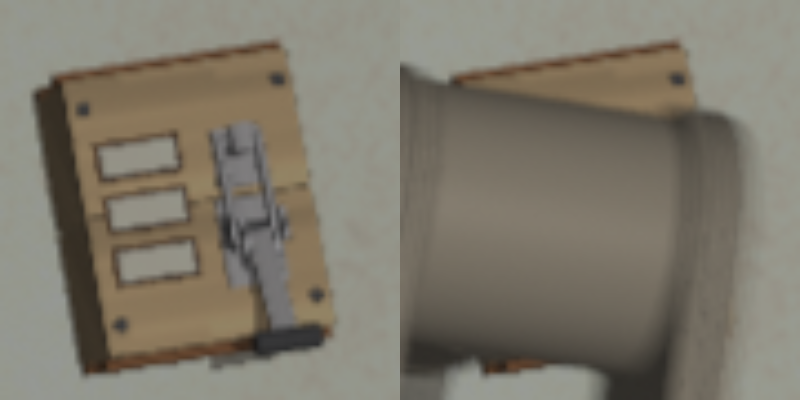

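The hook wire's cross piece sits right on the predicted free spot (scene ~(373,282)), out ahead of the catch. The slotted mould's bar is still at its starting pixel in the scene view (182,335). The arm hides it in the top view. The tool touches nothing.

Run:
```python
from bench import r,order
s=r.sense();print(s["ft_force"],s["qd"].round(2),s["time"]);print(order.hand_in())
```

```text
[ 0.18752424  0.19365911 -0.10110859] [ 3.95  2.21 -1.97  2.24 -0.81  4.61] 7.0
the job is handed in; nothing more can be done
None
```

The latch on the mould with the single round hole is undone, and I handed the job in at about 7 s. I pinched the cross bar by its two ends, with a measured gap of about 35 mm for the 36 mm bar. I followed its arc over centre to about 2.35 rad, let it go, and drew the arm clear.

**Lever:** after release, the bar is within 0.5 px of where it should be at the stop, in both camera views.

**Hook:** the wire sits where predicted (x≈49, z≈84 mm), ahead of the catch. That is from the scene view only. I did not triangulate its height separately.

**Other mould:** by eye in the scene view, the slotted mould's lever is still shut and where it started. The top view could not confirm this because the arm covered it. I left the purple look-alike alone.

**Robot:** the outside force at hand-in was about 0.3 N, so nothing was being touched. The arm was still settling, with joint speeds up to about 5 °/s, well clear of both moulds.

**Disagreement:** the bar was about 3 mm further along the jaw axis than I had measured. That gave about 20 N of side force while closing, until I re-centred.

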